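Set the fence of an eyelet press and nip up its thumbscrew

TASK

On the eyelet press, slide the fence gently up until the steel gauge block lying on the press base is held flush between the fence and the anvil. Then tighten the fence's knurled thumbscrew (clockwise) until it seats: stop as soon as you feel the resistance clearly rise, snug but not over-tightened. Leave the gauge block in place against the anvil and everything else where it is.

Things in the scene. Friction and masses are not known exactly. Their poses are not given: they have to be found in the camera images.
- press: green bench eyelet press, fixed. Origin on the table; y axis along the base from fence to anvil and column. Base 130 (x) x 330 mm (y -180 to +150), top face at z 25 mm. Anvil 50 x 36 mm, 30 mm high on the base, y +2 to +38; ram above it from z 100 mm up; column 50 x 45 mm at y +118; head 50 mm thick at z 200 to 250 mm, y -5 to +145
- guide: aluminium fence carriage on the press base (press x 0, z 25 mm, same axes), slides along press y only, about 6 N friction, stays where left. Origin under its plate, 56 x 100 (y -55 to +45) x 10 mm. Fence 90 (x) x 10 x 32 mm high at y +35 to +45, working face at y +45; thumbscrew at y -30. Origin is at press y -68 mm when fence, gauge block and anvil touch; starts 17 to 42 mm short
- knob_point (a point): on the thumbscrew's vertical axis at the height to grip, 63 mm above the table; moves with the carriage (axes as the press), does not turn with the screw. Knurled steel head 27.6 mm across, from 14 mm below to 12 mm above this point, on a collar 20 mm across; carriage plate top is 28 mm below. Nothing else rises above the plate within 60 mm of the axis
- screw_top (a point): centre of the screw head's top face. Clockwise from above tightens: light drag of about 0.06 N m for an unknown 1.2 to 2.6 rad, then it seats on a spring washer: torque steps to about 0.12 and climbs 0.8 N m per rad. Let go, it springs back to about 0.15 rad past seating and stays. Snug: 0.25 to 0.45 N m at the fingers; over-tightened: above 0.6 N m (0.6 rad past seating)
- fence_face (a point): centre of the fence's working face, 37 mm above the table, 75 mm ahead (press +y) of the thumbscrew's axis
- anvil_face (a point): point on the middle of the anvil's face that looks to the fence, 37 mm above the table
- gauge: loose steel gauge block, 40 (press x) x 25 (press y) x 20 mm high, 157 g, lying flat on the press base between fence and anvil, 1 to 6 mm short of the anvil; origin under its centre (touching the anvil: y -10.5 mm in the press frame)
- clamp_nut: clamp nut in the slot under the carriage, out of sight: 6.0 mm below the carriage's origin while the screw is loose, drawn up 0.5 mm per rad once it has seated. Its measured position is too coarse to show the seating; that must be felt
- spare_die: loose bystander: stepped steel die, 24 mm across, 30 mm tall, standing on the press base near the column; origin under its centre
- thin_gauge: loose bystander: thin steel block 40 x 12 x 20 mm lying on the table beside the press (not the one to use); origin under its centre
- eyelet_jar: loose bystander: glass jar with steel cap, 60 mm across, 75 mm tall; origin under its centre
- spool: loose bystander: wooden thread spool, 40 mm across, 56 mm tall; origin under its centre
- screwdriver: loose bystander: screwdriver lying on the table
- hammer: loose bystander: hammer lying on the table
- eyelet_dish: loose bystander: shallow steel bowl, 90 mm across, 30 mm tall; origin under its centre
Not all that is in view belongs to the job. What is shaped like the gauge but purple or yellow is not meant.

How it is judged (in metres and radians):
On the way, in this order (a step that is already met when the one before it is completed fails the run):
1. the fence holds the gauge block flush against the anvil (the gaps together under 1.5 mm), the screw still loose (y of guide in the frame of press between -0.0695 and -0.066 m and y of gauge in the frame of press between -0.0125 and -0.0085 m and angle between gauge's own z axis and vertical below 0.06 rad and z of gauge in the frame of press below 0.0275 m), for 0.2 s.
2. the thumbscrew is seated (at least 0.08 rad past the point where it seats) (all of step 1 and z of clamp_nut in the frame of guide above -0.00596 m), for 0.2 s.
At the end, for the whole second after the job is handed in: The gauge block lies flat on the press base between fence and anvil with the gaps together under 1.5 mm, the thumbscrew is seated at least 0.08 rad past the point where it seats and was never more than 0.6 rad past it, and all is at rest and released (all of step 2 and linear speed of gauge below 0.01 m/s and linear speed of guide below 0.005 m/s); the robot touches nothing.
It fails at once if the thumbscrew is over-tightened (more than 0.6 rad past seating, about 0.6 N m) (z of clamp_nut in the frame of guide above -0.0057 m).
It fails at once if the fence is rammed into the gauge block (more than 35 N) (contact force between guide and gauge above 35 N).
It fails at once if a bystander is displaced by more than 20 mm (distance of any of spare_die, thin_gauge, eyelet_jar, spool, screwdriver, hammer, eyelet_dish from where it was at the start of the episode above 0.02 m).
It also fails if it takes over 61 s, if anything falls off the work surface, if the arm or the gripper's body presses on something with over 40 N, if the wrist force passes 120 N, or if a joint passes its speed limit or range.

ROBOT

A 7-joint arm with a two-finger parallel gripper is mounted at the origin on the work surface. World frame = base frame: x ahead of the robot, y to its left, z up, the work surface at z = 0. Lengths are in mm, angles in rad, forces in N, time in s.
With the tool pointing down it reaches from about 400 to 875 mm from the base axis. Payload 6.5 kg.
Tool frame: the origin (TCP) lies between the finger pads; the fingertips stand 19 mm ahead of it and the grasp point (between the pads) is the TCP; z points along the fingers, y is the line along which they close (so a half turn about z gives the same grasp; the last joint's range is limited). The gripper opens to 85 mm and grips with 20 to 120 N. Pads are 22 mm wide; open, the fingers measure 114 mm over their backs; the gripper's body (76 mm by 85 mm) begins 54 mm behind the grasp point. The pads swing forward as they close: fully open they stand 13 mm farther back than shut.
Start: joints at [1.205, 0.536, -0.004, 1.538, 0.003, 1.067, -0.071], TCP at [191.959, -621.001, 217.39] pointing down, gripper open.
Joint ranges: [-2.7, 2.7], [-0.37, 2.16], [-1.27, 1.26], [0.24, 2.4], [-1.31, 4.45], [0.19, 1.91], [-2.76, 2.76]. Speed limits (rad/s): [2.39, 2.39, 3.14, 3.14, 3.14, 3.14, 3.14].

INTERFACE

Orientations are given as a unit quaternion [w, x, y, z].
In Python, from workcell import status, viewer, workorder gives the robot as it stands.
- The arm moves only by the shell command python3 -m pendant 'ROWS' [OPENING] [FORCE]. ROWS is JSON, a list of rows, each a list of 4 numbers: the shift along the tool's x, y, z in mm, then the turn about the tool's z in rad. A call has 1 to 8 rows; each row shifts and turns the commanded pose from where the row before left it, along the tool's axes as they then stand; what a row does not reach is not made up. A row lasts 1/10 s, in which the tool goes at most 50 mm and 8.59 degrees, less where a joint would pass 70% of its speed; a pose out of reach is approached as far as the arm can. A call is refused whole if a number of a shift passes 50 or a number of a turn 0.15, either way. A call with a gripper value outside its range is refused whole. OPENING is the closure, from 0 (fully open) to 1 (shut), set as the call begins (- or left out, the last holds). The fingers move at their own pace and stop on an object; FORCE is the grip in N (left out, the last holds). Time passes only in rows, so rows that do not move let the fingers close. It gives the time, the measured TCP pose, the force, the opening and the grip force at its end, in the units of the state.
- status.state(): the state, without advancing time (a new reading comes with each control period).
- viewer.read_camera(name): name is "side" or "top" or "wrist"; returns a dict with "image" (384x512x3 uint8, blue, green, red), "depth" (384x512 float32, mm along the optical axis (not along the pixel's ray), 0 where there is no reading), "intrinsics" (3x3 intrinsics, pixels), "pose" (4x4, takes a point from camera to world coordinates). Camera axes: x right, y down, z forward; pixel columns grow to the right and rows downward; lengths in mm; the calibration is good to about 2 mm. A picture is of the moment at which its call begins.
- workorder.hand_in(): hands the job in; it is judged then, once.
The state is a dict: "t": time; "q": joint angles; "joint_vel": joint speeds; "effort": joint torques, N m; "tcp_pos": TCP position; "tcp_rot": TCP orientation; "wrist_force": force on the tool from outside, world axes, zero at the start; "moment": the same for the moment, N m; "opening": finger opening in mm; "grip_force": force on a finger pad.
Only numpy, scipy, OpenCV 4.12 (cv2) and the standard library are available. Lean on these libraries where they do the work, as an engineer would, in place of code of your own. Each camera call takes 0.05 s, during which the arm holds its last target. There are 200 camera calls.

## Working session

There is one attempt and no reset: what is moved stays moved. The work goes in short steps, Python scripts to look and compute and a shell command to move; the robot and the scene stay as the last step left them, time stands still between calls to the robot, and variables do not carry over. Pictures are saved under pics/ and viewed, at most 10 in all, crops included, and the job is handed in when it is done.

```bash
ls; mkdir -p pics
python3 - <<'E'
from workcell import status, viewer
import cv2,numpy as np
s=status.state();print({k:np.round(v,3).tolist() for k,v in s.items()})
ims=[]
for n in("top","side"):
    c=viewer.read_camera(n);np.savez("pics/"+n+"0.npz",**c);print(n,c["intrinsics"].tolist(),np.round(c["pose"],3).tolist())
    cv2.imwrite(f"pics/{n}0.png",c["image"])
E
```

```text
pics
{'t': 0.0, 'q': [1.205, 0.537, -0.004, 1.539, 0.003, 1.067, -0.071], 'joint_vel': [-0.0, 0.0, -0.0, -0.0, 0.0, 0.001, 0.0], 'effort': [-0.001, -58.341, 1.048, -25.91, 0.012, 0.01, 0.0], 'tcp_pos': [191.796, -620.358, 216.488], 'tcp_rot': [-0.001, 0.989, 0.149, -0.0], 'wrist_force': [0.03, -0.167, -0.217], 'moment': [-0.029, 0.052, 0.067], 'grip_force': 0.0, 'opening': 85.315}
top [[455.40010118458673, 0.0, 251.8298783484555], [0.0, 455.40010118458673, 188.6846183392233], [0.0, 0.0, 1.0]] [[0.011, -0.985, 0.17, 329.229], [-1.0, -0.011, 0.006, 29.58], [-0.004, -0.17, -0.985, 1332.126], [0.0, 0.0, 0.0, 1.0]]
side [[486.0779223338997, 0.0, 255.03594364556596], [0.0, 486.0779223338997, 186.1998950690198], [0.0, 0.0, 1.0]] [[0.983, -0.1, 0.156, 318.682], [-0.185, -0.603, 0.776, -1047.72], [0.017, -0.791, -0.611, 924.878], [0.0, 0.0, 0.0, 1.0]]
```

View pics/top0.png

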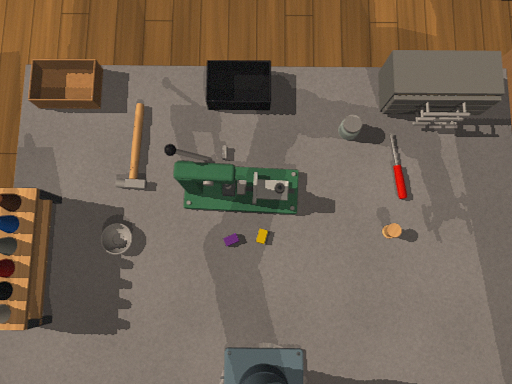

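View pics/side0.png

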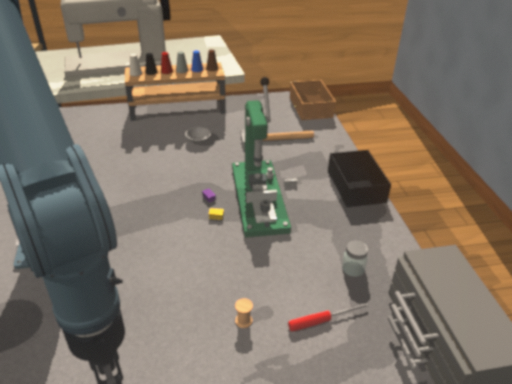

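Top view: green press at (183–298, 163–213), with the column to the left and the screw near (280,187). The thin gauge is near (225,152), and purple and yellow decoys are at (232,240) and (262,237). I'll check an enlarged crop.

```bash
cat > h.py <<'E'
import numpy as np,cv2
def pts(c):
    d=c["depth"].astype(float);K=c["intrinsics"];h,w=d.shape
    u,v=np.meshgrid(np.arange(w),np.arange(h))
    p=np.stack([(u-K[0,2])/K[0,0]*d,(v-K[1,2])/K[1,1]*d,d],-1)
    P=p@c["pose"][:3,:3].T+c["pose"][:3,3]; P[d==0]=np.nan
    return P
E
python3 - <<'E'
from h import *
c=dict(np.load("pics/top0.npz"));P=pts(c)
cr=cv2.resize(c["image"][140:225,170:310],None,fx=5.5,fy=5.5,interpolation=cv2.INTER_CUBIC);cv2.imwrite("pics/crop0.png",cr)
r=P[155:222,176:306].reshape(-1,3)
b=r[(abs(r[:,2]-25)<5)]
print(len(b),np.nanmedian(b[:,2]));rc=cv2.minAreaRect(b[:,:2].astype(np.float32));print(rc)
for v in range(176,200,2): print(v,[tuple(np.round(P[v,u]).astype(int).tolist()) for u in range(232,298,6)])
E
```

```text
2675 24.32492952629741
((571.0413208007812, 69.119873046875), (329.11468505859375, 160.9623565673828), 87.16852569580078)
176 [(547, 85, 246), (592, 79, 21), (592, 61, 23), (592, 43, 24), (586, 26, 56), (593, 8, 23), (593, -9, 24), (594, -27, 21), (593, -44, 24), (593, -62, 25), (593, -79, 26)]
178 [(543, 85, 244), (585, 78, 26), (586, 61, 23), (586, 43, 26), (580, 26, 58), (586, 8, 24), (586, -9, 26), (586, -27, 29), (587, -44, 26), (588, -62, 22), (588, -80, 21)]
180 [(537, 85, 246), (576, 78, 46), (576, 60, 46), (581, 43, 22), (575, 26, 53), (579, 8, 31), (579, -9, 35), (579, -26, 35), (579, -44, 33), (581, -62, 23), (581, -79, 28)]
182 [(536, 86, 224), (570, 77, 45), (570, 60, 46), (574, 43, 25), (568, 26, 61), (573, 8, 34), (573, -9, 36), (573, -26, 37), (573, -44, 36), (573, -61, 35), (575, -79, 26)]
184 [(563, 94, 52), (564, 77, 46), (563, 60, 50), (569, 43, 19), (563, 26, 53), (566, 8, 37), (566, -9, 38), (566, -26, 38), (560, -42, 74), (568, -61, 34), (571, -80, 19)]
186 [(556, 94, 55), (558, 77, 46), (559, 60, 44), (563, 43, 22), (556, 26, 59), (560, 8, 42), (561, -9, 34), 
[... 513 characters left out ...]
544, 43, 26), (543, 25, 33), (543, 8, 35), (543, -9, 39), (544, -27, 30), (539, -42, 63), (544, -61, 34), (546, -79, 23)]
194 [(533, 94, 54), (538, 78, 25), (538, 60, 29), (539, 43, 25), (538, 25, 31), (538, 8, 31), (538, -9, 32), (538, -27, 32), (538, -44, 33), (538, -61, 34), (540, -79, 27)]
196 [(532, 95, 23), (532, 77, 28), (533, 60, 24), (533, 43, 21), (531, 25, 39), (532, 8, 30), (532, -9, 33), (532, -27, 36), (532, -44, 35), (533, -61, 33), (535, -80, 21)]
198 [(526, 95, 27), (527, 77, 24), (527, 60, 21), (527, 43, 22), (527, 25, 27), (526, 8, 35), (526, -9, 32), (526, -27, 37), (526, -44, 34), (526, -61, 36), (528, -79, 26)]<stdin>:7: RuntimeWarning: invalid value encountered in cast
```

View pics/crop0.png

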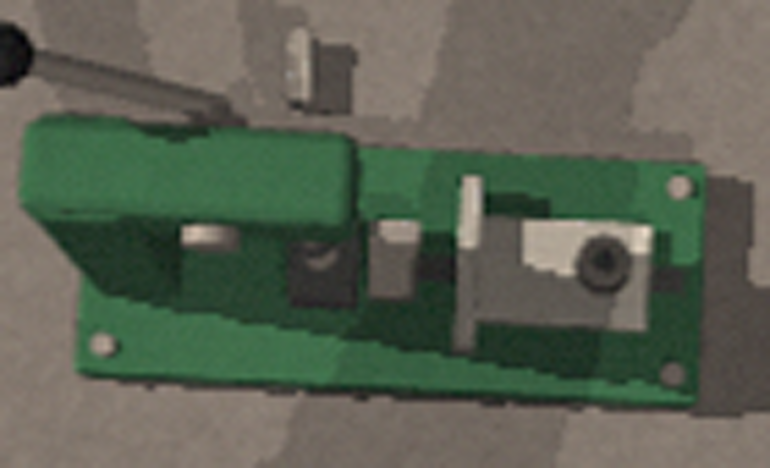

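The crop shows the knob top at pixel (279.5,188), the fence at (255,187) and the gauge between fence and anvil at (242,187). Other block-like candidates:
- Thin steel block on the table at (225,152), too thin and off the press.
- Purple block at (232,240) and yellow block at (262,237), excluded by colour.

The gauge on the base is the one meant. Next I'll measure the axis direction and move near the knob.

```bash
cat >> h.py <<'E'
def ray(c,u,v,z):
    K=c["intrinsics"];T=c["pose"]
    d=T[:3,:3]@np.array([(u-K[0,2])/K[0,0],(v-K[1,2])/K[1,1],1]);o=T[:3,3]
    return o+d*(z-o[2])/d[2]
E
python3 - <<'E'
from h import *
c=dict(np.load("pics/top0.npz"))
q=lambda x,y:(170+x/5.5-.4,140+y/5.5-.4)
for n,x,y,z in[("BL",78,375,25),("BR",695,405,25),("TR",705,165,25),("knob",602,263,75),("fenceTop",482,178,57),("fenceBot",470,348,57),("gauge",395,222,45),("gaugeL",370,260,45),("boltTR",680,187,25),("boltBR",672,375,25),("boltBL",103,345,25)]:
    print(n,np.round(ray(c,*q(x,y),z),1))
E
python3 -m pendant '[[37,-32,0,0],[37,-32,0,0],[37,-32,0,0],[37,-32,0,0],[37,-32,0,0],[37,-32,0,0],[37,-32,0,0]]' 0.35 40
```

```text
BL [496.2 233.8  25. ]
BR [483.8 -90.5  25. ]
TR [612.6 -96.5  25. ]
knob [550.1 -39.   75. ]
fenceTop [597.5  22.5  57. ]
fenceBot [508.2  27.8  57. ]
gauge [576.   67.7  45. ]
gaugeL [555.7  80.5  45. ]
boltTR [600.5 -83.1  25. ]
boltBR [499.6 -78.5  25. ]
boltBL [512.2 221.2  25. ]
t: 0.8
tcp_pos: [373.7, -328.6, 217.3]
tcp_rot: [-0.0, 0.989, 0.149, -0.0]
wrist_force: [1.2, -0.3, 0.2]
opening: 55.2
grip_force: 0.0
```

Bolts and edges agree: the press y axis is (0.042, 0.999) and its origin is about (556, 86). The knob at (550, -39) lies on the axis, 27 mm short, which matches the given range.

```bash
python3 -m pendant '[[36,-32,0,0],[36,-32,0,0],[36,-32,0,0],[36,-32,0,0],[36,-32,0,0],[36,-32,0,0],[36,-32,0,0],[0,0,0,-0.14]]'
python3 -m pendant '[[0,0,0,-0.14],[0,0,0,-0.14],[0,0,0,-0.14],[0,0,0,-0.14],[0,0,0,-0.14],[0,0,0,-0.14],[0,0,0,-0.14],[0,0,0,-0.14]]'
python3 -m pendant '[[0,0,0,-0.14],[0,0,0,-0.14],[0,0,0,-0.14],[0,0,0,-0.14],[0,0,0,-0.14],[0,0,0,-0.14],[0,0,0,-0.14],[0,0,0,-0.14]]'
python3 -m pendant '[[0,0,0,-0.14],[0,0,0,-0.14],[0,0,0,-0.14],[0,0,0,0],[0,0,0,0]]'
python3 - <<'E'
from h import *
from workcell import status, viewer
s=status.state();print(s["q"],s["tcp_pos"],s["tcp_rot"],s["wrist_force"],s["moment"])
c=viewer.read_camera("wrist");np.savez("pics/w1.npz",**c);cv2.imwrite("pics/w1.png",c["image"])
E
```

```text
t: 1.6
tcp_pos: [550.4, -33.2, 217.5]
tcp_rot: [-0.002, 0.975, 0.224, 0.002]
wrist_force: [0.3, -0.6, -0.2]
opening: 55.3
grip_force: 0.0
t: 2.4
tcp_pos: [547.5, -42.2, 217.0]
tcp_rot: [-0.0, 0.709, 0.705, -0.0]
wrist_force: [0.7, 0.7, -1.4]
opening: 55.3
grip_force: 0.0
t: 3.2
tcp_pos: [547.5, -42.2, 217.0]
tcp_rot: [-0.0, 0.226, 0.974, -0.0]
wrist_force: [-0.4, 0.0, -0.0]
opening: 55.4
grip_force: 0.0
t: 3.7
tcp_pos: [547.6, -42.2, 217.1]
tcp_rot: [-0.0, 0.023, 1.0, 0.0]
wrist_force: [0.0, -0.2, 0.5]
opening: 55.5
grip_force: 0.0
[ 0.64929234  0.510475   -0.87343673  1.77086677  0.44082855  1.06954836
  1.14555433] [547.62388293 -42.17017919 217.10997487] [-2.97365315e-04  2.28368896e-02  9.99739152e-01  1.24827596e-04] [ 0.02289265 -0.22366707  0.46562482] [-0.00097659  0.01338584  0.05651995]
```

View pics/w1.png

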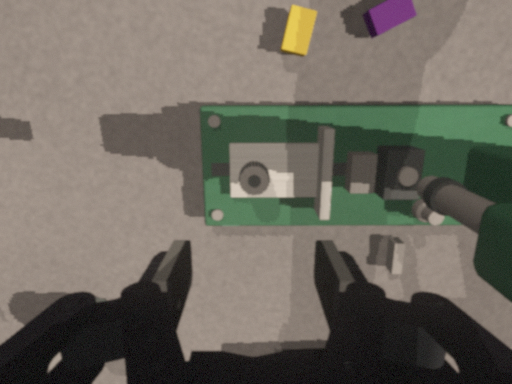

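The wrist view shows the knob top at (254,180), the fence at (326,172), the gauge at (362,173) and the anvil at (402,173). The knob is centred between the fingers. Let me get precise knob coordinates.

Run:
```python
from h import *
c=dict(np.load("pics/w1.npz"))
g=c["image"][155:205,230:280];P=pts(c)
k=P[150:210,225:285];m=(k[...,2]>66)&(k[...,2]<85)
vv,uu=np.nonzero(m);print(m.sum(),np.nanmedian(k[m],0),uu.mean()+225,vv.mean()+150,uu.min()+225,uu.max()+225,vv.min()+150,vv.max()+150)
print("knob",ray(c,uu.mean()+225,vv.mean()+150,75),ray(c,254.5,180.5,75))
for n,u,v,z in[("fence R edge",333,128,57),("anvil L",378,150,55),("gaugeL",348,170,45),("gaugeR",376,170,45),("bolt",214,121,25),("bolt2",217.5,215,25)]:print(n,ray(c,u,v,z))
t=dict(np.load("pics/top0.npz"));k=pts(t)[175:200,268:292];m=(k[...,2]>66)&(k[...,2]<85);vv,uu=np.nonzero(m);print(m.sum(),ray(t,uu.mean()+268,vv.mean()+175,75))
```

```text
747 [551.0340361  -40.48325771  75.14204559] 253.7991967871486 179.14323962516733 238 269 164 195
knob [551.03837346 -40.47158366  75.        ] [552.34197202 -39.88937007  75.        ]
fence R edge [510.16229593  34.77942468  57.        ]
anvil L [532.95401713  78.33152144  55.        ]
gaugeL [553.47747232  53.34674513  45.        ]
gaugeR [554.73973534  81.18114275  45.        ]
bolt [501.15952695 -78.47158185  25.        ]
bolt2 [602.3631089  -82.49889041  25.        ]
79 [551.45480454 -39.68895852  75.        ]
```

```bash
python3 -m pendant '[[-3.6,2,20,0],[0,0,40,0],[0,0,40,0],[0,0,30,0],[0,0,16,0],[0,0,8,0],[0,0,0,0],[0,0,0,0]]'
python3 - <<'E'
from h import *
from workcell import viewer
c=viewer.read_camera("wrist");np.savez("pics/w2.npz",**c);cv2.imwrite("pics/w2.png",c["image"])
E
```

```text
t: 4.55
tcp_pos: [552.6, -40.1, 64.6]
tcp_rot: [0.001, 0.021, 1.0, -0.0]
wrist_force: [-0.4, -0.1, 0.2]
opening: 55.7
grip_force: 0.0
```

View pics/w2.png

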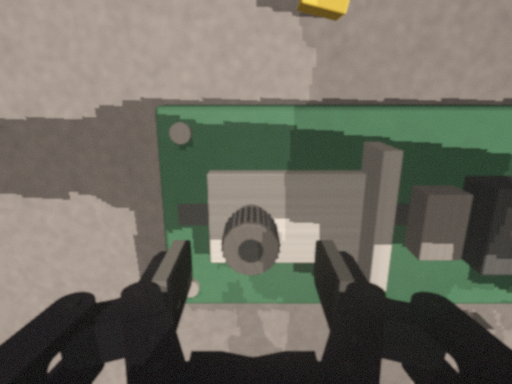

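The knob top is at (251,250), between the fingers, with the gauge at (440,222). I'll check the x centring, then grip.

Run:
```python
from h import *
c=dict(np.load("pics/w2.npz"));print(ray(c,251,250,75))
P=pts(c);k=P[200:285,215:290];m=(k[...,2]>71)&(k[...,2]<80);vv,uu=np.nonzero(m);print(m.sum(),uu.min()+215,uu.max()+215,vv.min()+200,vv.max()+200)
a=cv2.minEnclosingCircle(np.nan_to_num(k[m])[:,:2].astype(np.float32));print(a,ray(c,(uu.min()+uu.max())/2+215,(vv.min()+vv.max())/2+200,75))
```

```text
[552.22612942 -39.98164915  75.        ]
2519 221 280 220 275
((552.0780029296875, -40.735923767089844), 14.729748725891113) [550.91412262 -40.1621693   75.        ]
```

```bash
python3 -m pendant '[[0.8,0,1.5,0],[0,0,0,0],[0,0,0,0],[0,0,0,0],[0,0,0,0],[0,0,0,0]]' 1 60; python3 -m pendant '[[0,0,0,0],[0,0,0,0]]'
python3 -c "
from workcell import status
s=status.state();print(s['q'],s['moment'])"
```

```text
t: 5.2
tcp_pos: [550.7, -40.2, 61.9]
tcp_rot: [-0.0, 0.021, 1.0, -0.0]
wrist_force: [-0.1, -0.3, -0.4]
opening: -0.4
grip_force: 0.0
t: 5.4
tcp_pos: [550.7, -40.1, 61.8]
tcp_rot: [-0.0, 0.021, 1.0, 0.0]
wrist_force: [0.3, 0.2, -0.2]
opening: 0.4
grip_force: 0.0
[ 0.52710116  0.71598006 -0.72310605  1.87028604  0.64626001  0.80552476
  0.9872161 ] [0.05313355 0.02355982 0.01503237]
```

Run:
```python
from h import *
from workcell import viewer
c=viewer.read_camera("wrist");s=viewer.read_camera("side");np.savez("pics/w3.npz",**c);np.savez("pics/s3.npz",**s)
a=cv2.resize(c["image"],(400,300));b=cv2.resize(s["image"][140:260,200:320],(400,400),interpolation=cv2.INTER_CUBIC)
o=np.zeros((400,800,3),np.uint8);o[:300,:400]=a;o[:,400:]=b;cv2.imwrite("pics/m3.png",o)
```

```text
(no output)
```

View pics/m3.png

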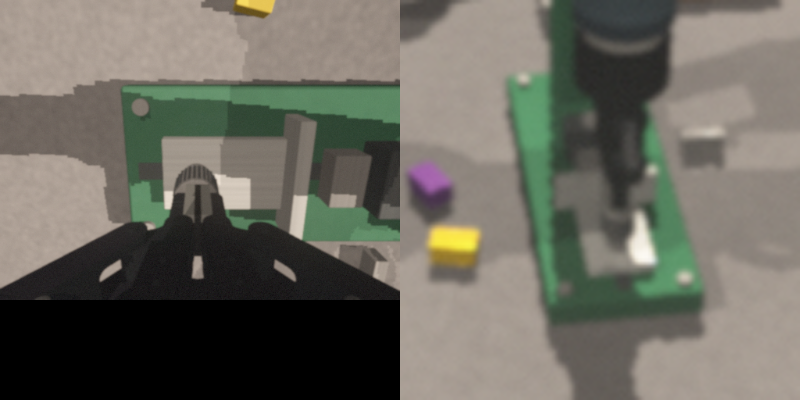

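Run:
```python
from h import *
w=dict(np.load("pics/w3.npz"));P=pts(w)
print(np.round(w["pose"],2).tolist())
for v in range(195,300,8): print(v,[None if not np.isfinite(P[v,u,0]) or abs(P[v,u,0])>1e4 else np.round(P[v,u]).astype(int).tolist() for u in (236,244,251,260,268)])
s=dict(np.load("pics/s3.npz"));Q=pts(s)
print("proj")
for n,c in(("w",w),("s",s)):
  for X in((551,-40,62),(551,-40,43),(551,-40,75)):
    p=np.linalg.inv(c["pose"])@np.array([*X,1]);q=c["intrinsics"]@p[:3];print(n,X,q[:2]/q[2])
for v in range(190,222,2): print(v,[np.round(Q[v,u]).tolist() if abs(Q[v,u,0])<1e4 else None for u in (258,262,266,270)])
i=cv2.resize(s["image"][170:230,230:300],(770,600)[:2],interpolation=cv2.INTER_CUBIC);cv2.imwrite("pics/s3c.png",i)
```

```text
[[0.04, 0.96, 0.28, 478.75], [1.0, -0.04, -0.01, -36.25], [-0.0, 0.28, -0.96, 218.5], [0.0, 0.0, 0.0, 1.0]]
195 [[534, -48, 35], [534, -44, 35], [534, -40, 35], [535, -34, 35], [535, -30, 35]]
203 [[539, -48, 35], [539, -44, 35], [539, -40, 36], [539, -35, 35], [540, -30, 34]]
211 [[544, -49, 34], [543, -44, 38], [543, -40, 38], [544, -35, 35], [544, -30, 36]]
219 [[539, -47, 59], [538, -43, 62], [539, -40, 60], [539, -35, 60], [542, -31, 53]]
227 [[540, -47, 69], [539, -43, 71], [540, -40, 70], [539, -35, 71], [542, -31, 65]]
235 [[541, -47, 76], [541, -43, 75], [542, -40, 74], [541, -36, 75], [542, -32, 75]]
243 [[545, -47, 75], [540, -43, 87], [540, -40, 87], [540, -36, 88], [540, -32, 88]]
251 [[543, -46, 87], [539, -42, 96], [540, -39, 95], [540, -36, 95], [539, -33, 97]]
259 [[539, -45, 102], [540, -42, 102], [539, -39, 102], [540, -36, 102], [540, -33, 102]]
267 [[540, -45, 108], [539, -42, 109], [540, -39, 108], [540, -36, 108], [540, -33, 108]]
275 [[539, -45, 115], [540, -42, 113], [540, -39, 114], [539, -36, 114], [538, -34, 116]]
283 [[538, -44, 120], [538, -42, 121], [54
[... 1274 characters left out ...]
4.0], [551.0, -54.0, 69.0], [563.0, -50.0, 65.0]]
208 [[536.0, -18.0, 35.0], [541.0, -49.0, 59.0], [551.0, -55.0, 63.0], [563.0, -51.0, 58.0]]
210 [[535.0, -24.0, 33.0], [541.0, -49.0, 52.0], [551.0, -55.0, 56.0], [564.0, -47.0, 48.0]]
212 [[533.0, -33.0, 33.0], [542.0, -47.0, 43.0], [551.0, -54.0, 48.0], [567.0, -38.0, 32.0]]
214 [[531.0, -44.0, 35.0], [542.0, -44.0, 33.0], [552.0, -51.0, 37.0], [564.0, -48.0, 33.0]]
216 [[530.0, -49.0, 32.0], [541.0, -52.0, 33.0], [552.0, -52.0, 31.0], [562.0, -59.0, 36.0]]
218 [[528.0, -59.0, 33.0], [539.0, -61.0, 34.0], [550.0, -61.0, 32.0], [561.0, -63.0, 32.0]]
220 [[527.0, -65.0, 32.0], [538.0, -67.0, 32.0], [549.0, -69.0, 32.0], [561.0, -66.0, 28.0]]
```

View pics/s3c.png

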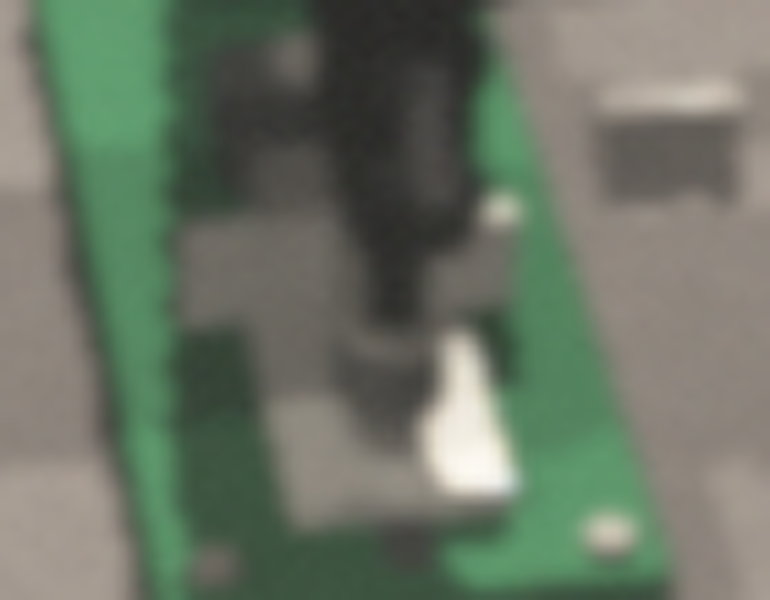

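Run:
```python
from h import *
for n,tz in(("w1",217.1),("w2",64.6),("w3",61.9)):
    c=dict(np.load(f"pics/{n}.npz"));P=pts(c);print(n,c["pose"][:3,3],"cam-tcp z",c["pose"][2,3]-tz)
    z=np.where(abs(P[...,2])<1e4,P[...,2],np.nan)
    if n!="w3":
        for v in range(232,300,8): print(v,[np.round(P[v,u]).tolist() for u in(165,175,185,322,330,340)])
from workcell import status
s=status.state();print(s)
```

```text
w1 [475.75089418 -38.02167566 373.77454792] cam-tcp z 156.67454791790615
232 [[630.0, -150.0, 1.0], [631.0, -138.0, 0.0], [631.0, -126.0, 0.0], [639.0, 37.0, -0.0], [639.0, 47.0, 0.0], [640.0, 59.0, -1.0]]
240 [[641.0, -151.0, -0.0], [534.0, -74.0, 241.0], [536.0, -70.0, 239.0], [538.0, -11.0, 240.0], [538.0, -8.0, 240.0], [650.0, 59.0, 0.0]]
248 [[651.0, -152.0, -0.0], [535.0, -73.0, 248.0], [535.0, -69.0, 247.0], [538.0, -12.0, 248.0], [538.0, -9.0, 248.0], [661.0, 60.0, -1.0]]
256 [[535.0, -75.0, 254.0], [535.0, -71.0, 255.0], [539.0, -69.0, 248.0], [539.0, -13.0, 252.0], [539.0, -10.0, 253.0], [538.0, -7.0, 254.0]]
264 [[535.0, -73.0, 261.0], [536.0, -70.0, 260.0], [542.0, -69.0, 249.0], [542.0, -13.0, 253.0], [538.0, -12.0, 261.0], [538.0, -8.0, 261.0]]
272 [[535.0, -72.0, 267.0], [536.0, -69.0, 266.0], [545.0, -69.0, 250.0], [546.0, -13.0, 252.0], [538.0, -13.0, 266.0], [538.0, -10.0, 268.0]]
280 [[535.0, -70.0, 273.0], [538.0, -69.0, 267.0], [548.0, -69.0, 250.0], [549.0, -14.0, 254.0], [541.0, -13.0, 266.0], [537.0, -11.0, 273.0]]
288 [[539.0, -71.0, 272.0], [541.0, -69.0, 26
[... 1669 characters left out ...]
 0.71598469, -0.72311418,  1.87027275,  0.64628026,
        0.80553356,  0.98715469]), 'joint_vel': array([-1.80722525e-03, -2.12074414e-03, -3.63081215e-04, -5.07495242e-04,
        1.19307775e-05, -1.25403594e-03,  2.27599014e-04]), 'effort': array([ 1.81473999e-03, -5.29459798e+01, -1.12230143e+01, -1.70554608e+01,
        9.89866181e-03,  1.60879979e-03,  3.25983626e-05]), 'tcp_pos': array([550.69767195, -40.16013967,  61.84034844]), 'tcp_rot': array([-4.35060518e-05,  2.08675247e-02,  9.99782249e-01,  2.18852851e-07]), 'wrist_force': array([-0.65775649,  0.13365913, -0.53684595]), 'moment': array([-0.01779598, -0.03953581,  0.00283952]), 'grip_force': 0.0, 'opening': 0.1574832127118989}
```

The fingers closed just above the knob. Wrist and side depth both put the fingertips near z 80 while the TCP reads 62. So the real tips are about 19 mm above the reading instead of 19 mm below, which means the reported tool z is about 37 mm low. I'll open, descend about 33 mm while watching force, and recheck with the camera.

```bash
python3 -m pendant '[[0,0,-3,0],[0,0,0,0],[0,0,0,0],[0,0,0,0],[0,0,0,0],[0,0,0,0]]' 0.35 60
python3 -m pendant '[[0,0,8,0],[0,0,8,0],[0,0,8,0],[0,0,4,0],[0,0,4,0],[0,0,0,0],[0,0,0,0]]'
python3 - <<'E'
from h import *
from workcell import viewer
c=viewer.read_camera("wrist");np.savez("pics/w4.npz",**c);cv2.imwrite("pics/w4.png",c["image"]);P=pts(c)
for v in range(230,270,4): print(v,[np.round(P[v,u]).tolist() for u in(170,175,180,185,325,330,335)])
E
```

```text
t: 6.1
tcp_pos: [550.7, -40.2, 64.8]
tcp_rot: [-0.0, 0.021, 1.0, -0.0]
wrist_force: [-1.0, -0.2, 0.2]
opening: 55.9
grip_force: 0.0
t: 6.8
tcp_pos: [550.8, -40.1, 32.9]
tcp_rot: [0.0, 0.021, 1.0, 0.0]
wrist_force: [-0.8, 0.5, 1.7]
opening: 55.7
grip_force: 0.0
230 [[546.0, -82.0, 26.0], [546.0, -80.0, 26.0], [546.0, -77.0, 26.0], [546.0, -74.0, 27.0], [545.0, -3.0, 35.0], [546.0, -1.0, 34.0], [545.0, 2.0, 35.0]]
234 [[548.0, -82.0, 26.0], [548.0, -80.0, 26.0], [548.0, -77.0, 26.0], [549.0, -75.0, 25.0], [547.0, -3.0, 35.0], [547.0, -1.0, 36.0], [547.0, 2.0, 36.0]]
238 [[551.0, -83.0, 25.0], [551.0, -80.0, 25.0], [550.0, -77.0, 26.0], [551.0, -75.0, 25.0], [550.0, -3.0, 34.0], [549.0, -1.0, 36.0], [550.0, 2.0, 35.0]]
242 [[553.0, -83.0, 25.0], [538.0, -72.0, 57.0], [539.0, -70.0, 57.0], [539.0, -68.0, 57.0], [541.0, -8.0, 58.0], [541.0, -6.0, 58.0], [552.0, 2.0, 35.0]]
246 [[538.0, -73.0, 62.0], [538.0, -71.0, 62.0], [538.0, -69.0, 62.0], [538.0, -67.0, 62.0], [541.0, -9.0, 61.0], [541.0, -7.0, 62.0], [541.0, -5.0, 61.0]]
250 [[538.0, -72.0, 65.0], [538.0, -70.0, 66.0], [539.0, -68.0, 64.0], [540.0, -67.0, 63.0], [541.0, -10.0, 66.0], [541.0, -8.0, 66.0], [541.0, -5.0, 65.0]]
254 [[538.0, -71.0, 70.0], [538.0, -69.0, 69.0], [539.0, -68.0, 68.0], [542.0, -67.0, 63.0], [541.0, -10.0, 69.0], [540.0, -9.0, 70.0], [541.0, -6.0, 69.0]]
258 [[539.0, -71.0, 72.0], [538.0, -69.0, 72.0], [538.0, -66.0, 73.0], [543.0, -67.0, 64.0], [541.0, -11.0, 72.0], [541.0, -9.0, 72.0], [541.0, -7.0, 72.0]]
262 [[539.0, -70.0, 75.0], [538.0, -68.0, 76.0], [540.0, -67.0, 73.0], [544.0, -67.0, 64.0], [542.0, -11.0, 74.0], [541.0, -10.0, 75.0], [540.0, -8.0, 77.0]]
266 [[539.0, -69.0, 78.0], [538.0, -67.0, 79.0], [541.0, -66.0, 74.0], [546.0, -67.0, 65.0], [544.0, -11.0, 73.0], [541.0, -10.0, 78.0], [540.0, -9.0, 80.0]]
```

View pics/w4.png

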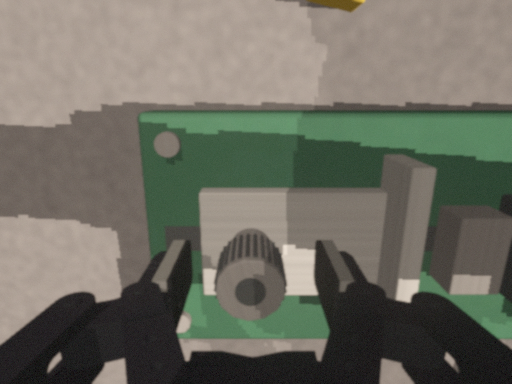

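Now the knob top is at (251,288) between the fingers, with tips at z ≈ 56. I'll go 8 mm lower and close.

```bash
python3 - <<'E'
from h import *
c=dict(np.load("pics/w4.npz"));print(ray(c,251,289,75))
P=pts(c);k=P[225:330,205:300];m=(k[...,2]>72)&(k[...,2]<80);print(cv2.minEnclosingCircle(k[m][:,:2].astype(np.float32)))
E
python3 -m pendant '[[-0.7,0,4,0],[0,0,4,0],[0,0,0,0]]'
python3 -m pendant '[[0,0,0,0],[0,0,0,0],[0,0,0,0],[0,0,0,0],[0,0,0,0]]' 1 60
python3 -c "
from workcell import status
s=status.state();print(s['q'],s['moment'])"
```

```text
[551.43130854 -39.88369427  75.        ]
((552.087890625, -40.36001968383789), 14.777325630187988)
t: 7.15
tcp_pos: [551.0, -40.3, 24.3]
tcp_rot: [-0.0, 0.021, 1.0, -0.0]
wrist_force: [-0.2, -0.6, 0.1]
opening: 55.3
grip_force: 0.0
t: 7.65
tcp_pos: [551.5, -40.4, 25.2]
tcp_rot: [0.0, 0.021, 1.0, -0.0]
wrist_force: [-0.2, -0.7, 4.8]
opening: 26.4
grip_force: 58.8
[ 0.49480147  0.76981683 -0.67804062  1.87785094  0.69851607  0.74713111
  0.94729433] [-0.25224814  0.38853305  0.01637332]
```

Gripped: 26.4 mm opening at 59 N. Now I'll slide along press +y.

```bash
python3 -m pendant '[[0,1,0,0],[0,2,0,0],[0,2,0,0],[0,2,0,0],[0,2,0,0],[0,2,0,0],[0,2,0,0],[0,1,0,0]]'
python3 -m pendant '[[0,1,0,0],[0,1,0,0],[0,1,0,0],[0,1,0,0],[0,1,0,0]]'
```

```text
t: 8.45
tcp_pos: [551.9, -28.6, 25.1]
tcp_rot: [-0.0, 0.022, 1.0, -0.002]
wrist_force: [-2.4, -6.4, 7.2]
opening: 26.5
grip_force: 58.9
t: 8.95
tcp_pos: [552.2, -23.8, 25.1]
tcp_rot: [-0.0, 0.022, 1.0, -0.002]
wrist_force: [-2.6, -5.6, 6.5]
opening: 26.1
grip_force: 58.9
```

```bash
python3 -m pendant '[[0,1,0,0],[0,1,0,0],[0,1,0,0],[0,1,0,0]]'
python3 -m pendant '[[0,0.5,0,0],[0,0.5,0,0],[0,0.5,0,0],[0,0.5,0,0]]'
```

```text
t: 9.35
tcp_pos: [552.4, -19.8, 25.1]
tcp_rot: [-0.0, 0.022, 1.0, -0.002]
wrist_force: [-2.3, -6.5, 6.7]
opening: 25.9
grip_force: 58.9
t: 9.75
tcp_pos: [552.4, -18.5, 25.1]
tcp_rot: [-0.0, 0.022, 1.0, -0.002]
wrist_force: [-2.4, -7.4, 8.6]
opening: 26.3
grip_force: 59.0
```

```bash
for i in 1 2 3; do python3 -m pendant '[[0,0.5,0,0],[0,0.5,0,0]]' | sed -n '2p;4p'; done
```

```text
tcp_pos: [552.5, -17.4, 25.1]
wrist_force: [-2.8, -8.4, 8.0]
tcp_pos: [552.5, -16.5, 25.1]
wrist_force: [-1.6, -7.7, 7.9]
tcp_pos: [552.5, -15.5, 25.1]
wrist_force: [-2.9, -7.0, 7.6]
```

```bash
python3 -m pendant '[[0,0.5,0,0],[0,0,0,0]]' | sed -n '2p;4p'; python3 -m pendant '[[0,0.5,0,0],[0,0,0,0]]' | sed -n '2p;4p'; python3 -m pendant '[[0,0.5,0,0],[0,0,0,0]]' | sed -n '2p;4p'
```

```text
tcp_pos: [552.5, -14.8, 25.1]
wrist_force: [-2.7, -6.8, 8.1]
tcp_pos: [552.6, -14.3, 25.1]
wrist_force: [-2.2, -8.5, 8.0]
tcp_pos: [552.6, -14.3, 25.1]
wrist_force: [-2.3, -7.8, 8.1]
```

```bash
for i in 1 2 3; do python3 -m pendant '[[0,0.5,0,0],[0,0,0,0]]' | sed -n '2p;4p'; done
```

```text
tcp_pos: [552.6, -14.3, 25.1]
wrist_force: [-2.9, -9.7, 9.3]
tcp_pos: [552.5, -14.3, 25.1]
wrist_force: [-2.0, -10.5, 10.0]
tcp_pos: [552.5, -14.3, 25.1]
wrist_force: [-3.3, -10.5, 9.8]
```

```bash
python3 -m pendant '[[0,1,0,0],[0,1,0,0],[0,0,0,0]]' | sed -n '2p;4p'
python3 - <<'E'
from h import *
from workcell import viewer
c=viewer.read_camera("wrist");t=viewer.read_camera("top");np.savez("pics/w5.npz",**c);np.savez("pics/t5.npz",**t)
a=c["image"][160:340,180:500];b=cv2.resize(c["image"][190:310,350:512],(800,592),interpolation=cv2.INTER_CUBIC)
cv2.imwrite("pics/w5.png",b)
E
```

```text
tcp_pos: [552.6, -14.3, 25.1]
wrist_force: [-3.9, -15.0, 11.6]
```

View pics/w5.png

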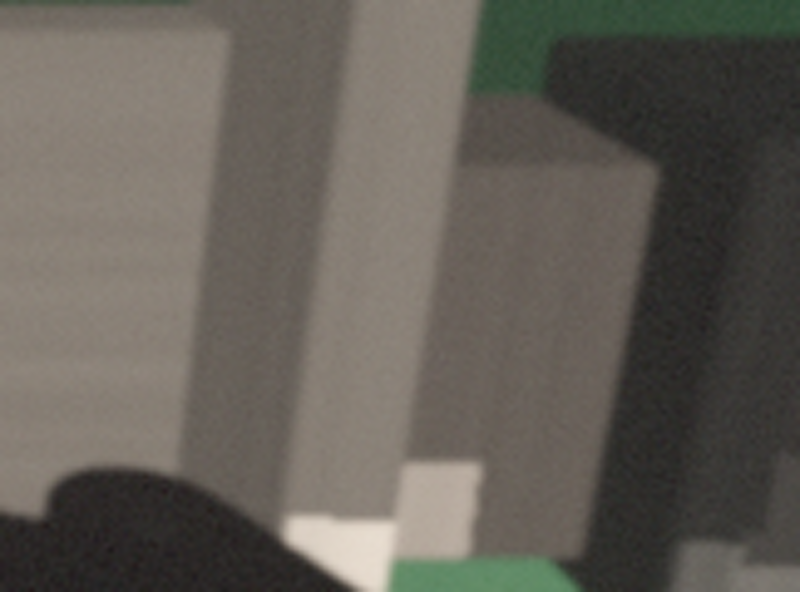

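The gauge is flush: its far edge, at about (650,165) to (585,555) in the crop, meets the dark anvil with no green gap, and its near edge is at the fence. The wrist feels 15 N, of which about 8 N is on the gauge. I'll relax slightly and start turning clockwise.

```bash
cat > m.py <<'E'
from workcell import status
import numpy as np
s=status.state();w,x,y,z=s["tcp_rot"]
print("yaw",round(2*np.arctan2(y,x),3),"M",np.round(s["moment"],3),"F",np.round(s["wrist_force"],1),"q7",round(s["q"][6],3),"eff7",round(s["effort"][6],3),"q",np.round(s["q"],2),"p",np.round(s["tcp_pos"],1),"grip",s["opening"],"t",s["t"])
E
python3 -m pendant '[[0,-1.5,0,0],[0,0,0,0],[0,0,0,0]]' >/dev/null;python3 m.py
for i in 1 2; do python3 -m pendant '[[0,0,0,0.1],[0,0,0,0.1],[0,0,0,0.1],[0,0,0,0]]'>/dev/null; python3 m.py; done
```

```text
yaw 3.096 M [-2.45   0.611 -0.099] F [ -2.7 -12.2   9.6] q7 0.89 eff7 0.018 q [ 0.44  0.77 -0.67  1.88  0.7   0.75  0.89] p [552.6 -14.2  25.1] grip 26.46218075908904 t 12.25
yaw 2.794 M [-2.308  0.462 -0.089] F [ -2.2 -11.8   9. ] q7 0.635 eff7 -0.666 q [ 0.39  0.75 -0.61  1.88  0.64  0.72  0.64] p [552.6 -13.9  25.1] grip 26.086886840297918 t 12.65
yaw 2.494 M [-2.162  0.261 -0.095] F [ -1.6 -10.4   7.8] q7 0.386 eff7 -0.656 q [ 0.34  0.73 -0.54  1.88  0.57  0.69  0.39] p [552.8 -13.6  25.1] grip 25.9675101909743 t 13.05
```

```bash
python3 -m pendant '[[-1.2,-1.6,-0.5,0],[-1.2,-1.6,-0.5,0],[0,0,0,0],[0,0,0,0]]'>/dev/null; python3 m.py
python3 -m pendant '[[0,0,0,0.1],[0,0,0,0.1],[0,0,0,0.1],[0,0,0,0]]'>/dev/null; python3 m.py
```

```text
yaw 2.499 M [-1.008 -0.558 -0.06 ] F [ 1.8 -4.4 -7.7] q7 0.397 eff7 0.066 q [ 0.35  0.73 -0.54  1.88  0.57  0.69  0.4 ] p [552.7 -13.6  25.4] grip 26.31776005056231 t 13.45
yaw 2.197 M [-0.881 -0.684 -0.113] F [ 3.6 -4.1 -8.5] q7 0.149 eff7 -0.657 q [ 0.3   0.71 -0.47  1.89  0.5   0.67  0.15] p [553.  -13.3  25.4] grip 26.00204938689396 t 13.85
```

```bash
python3 -m pendant '[[0,0,0.5,0.1],[0,0,0,0.1],[0,0,0,0]]'>/dev/null; python3 m.py
for i in 1 2 3; do python3 -m pendant '[[0,0,0,0.1],[0,0,0,0]]'>/dev/null; python3 m.py|cut -c1-110; done
```

```text
yaw 1.997 M [-0.939 -0.494 -0.105] F [ 2.8 -4.8 -3.7] q7 -0.013 eff7 -0.653 q [ 0.26  0.7  -0.42  1.89  0.45  0.65 -0.01] p [553.1 -13.2  25.3] grip 26.065127537573698 t 14.15
yaw 1.897 M [-0.912 -0.542 -0.03 ] F [ 3.2 -5.4 -5.2] q7 -0.093 eff7 -0.596 q [ 0.24  0.69 -0.4   1.89  0.43  
yaw 1.797 M [-0.93  -0.637 -0.057] F [ 3.6 -5.2 -4.7] q7 -0.172 eff7 -0.594 q [ 0.23  0.69 -0.38  1.89  0.4   
yaw 1.697 M [-0.859 -0.694 -0.001] F [ 3.  -4.3 -5.3] q7 -0.252 eff7 -0.591 q [ 0.21  0.68 -0.35  1.89  0.38
```

```bash
cat > m2.py <<'E'
from workcell import status,viewer
import numpy as np
M=[];E=[];F=[]
for i in range(3):
    s=status.state();M.append(s["moment"][2]);E.append(s["effort"][6]);F.append(s["wrist_force"]);viewer.read_camera("top")
w,x,y,z=s["tcp_rot"];print("yaw %.3f Mz %.3f (%.3f) eff7 %.3f q7 %.3f"%(2*np.arctan2(y,x),np.mean(M),np.std(M),np.mean(E),s["q"][6]),np.round(np.mean(F,0),1),np.round(s["tcp_pos"],1),s["t"])
E
python3 m2.py
for i in 1 2 3; do python3 -m pendant '[[0,0,0,0.1],[0,0,0,0]]'>/dev/null; python3 m2.py; done
```

```text
yaw 1.700 Mz -0.052 (0.037) eff7 -0.245 q7 -0.250 [ 3.1 -4.9 -5.4] [553.5 -13.1  25.3] 14.85
yaw 1.600 Mz -0.082 (0.032) eff7 -0.244 q7 -0.329 [ 3.4 -4.  -5.5] [553.6 -13.1  25.3] 15.2
yaw 1.500 Mz -0.059 (0.026) eff7 -0.243 q7 -0.408 [ 4.4 -4.6 -5.8] [553.7 -13.1  25.3] 15.55
yaw 1.400 Mz -0.057 (0.014) eff7 -0.243 q7 -0.486 [ 3.8 -4.6 -6.1] [553.8 -13.1  25.3] 15.9
```

```bash
for i in 1 2 3; do python3 -m pendant '[[0,0,0,0.1],[0,0,0,0]]'>/dev/null; python3 m2.py; done
```

```text
yaw 1.300 Mz -0.045 (0.019) eff7 -0.242 q7 -0.564 [ 3.7 -5.  -6.3] [554.  -13.1  25.3] 16.25
yaw 1.200 Mz -0.071 (0.013) eff7 -0.238 q7 -0.642 [ 4.8 -4.8 -6.6] [554.  -13.2  25.3] 16.6
yaw 1.100 Mz 0.012 (0.022) eff7 -0.273 q7 -0.719 [ 5.4 -4.8 -6.8] [554.2 -13.2  25.4] 16.95
```

Mz steps up by about 0.07 and eff7 shifts too, so the seat is just felt. I'll use finer steps now.

```bash
python3 -m pendant '[[0,0,0,0.05],[0,0,0,0]]'>/dev/null; python3 m2.py; python3 -m pendant '[[0,0,0,0.05],[0,0,0,0]]'>/dev/null; python3 m2.py
```

```text
yaw 1.050 Mz 0.084 (0.022) eff7 -0.221 q7 -0.757 [ 5.  -5.6 -6.7] [554.2 -13.3  25.3] 17.3
yaw 1.000 Mz 0.148 (0.010) eff7 -0.260 q7 -0.796 [ 5.1 -5.5 -6.3] [554.2 -13.3  25.3] 17.65
```

```bash
python3 -m pendant '[[0,0,0,0.05],[0,0,0,0]]'>/dev/null; python3 m2.py; python3 -m pendant '[[0,0,0,0.04],[0,0,0,0]]'>/dev/null; python3 m2.py
```

```text
yaw 0.950 Mz 0.180 (0.011) eff7 -0.298 q7 -0.834 [ 5.6 -5.2 -7.2] [554.3 -13.3  25.4] 18.0
yaw 0.911 Mz 0.228 (0.037) eff7 -0.318 q7 -0.865 [ 5.5 -5.2 -7.5] [554.3 -13.3  25.4] 18.35
```

The torque is now about 0.35 N m, clear of the drag, so it is snug. Release and retreat straight up.

```bash
python3 -m pendant '[[0,0,0,0],[0,0,0,0],[0,0,0,0],[0,0,0,0],[0,0,0,0]]' 0.35 60
python3 -m pendant '[[0,0,-10,0],[0,0,-20,0],[0,0,-30,0],[0,0,-40,0],[0,0,-40,0],[0,0,-20,0],[0,0,0,0],[0,0,0,0]]'
python3 - <<'E'
from h import *
from workcell import viewer
c=viewer.read_camera("wrist");np.savez("pics/w6.npz",**c);cv2.imwrite("pics/w6.png",c["image"])
E
```

```text
t: 18.9
tcp_pos: [552.6, -12.3, 25.4]
tcp_rot: [-0.0, 0.898, 0.44, -0.0]
wrist_force: [-0.5, -0.2, 0.8]
opening: 55.8
grip_force: 0.0
t: 19.7
tcp_pos: [552.7, -12.8, 185.9]
tcp_rot: [0.0, 0.898, 0.439, 0.0]
wrist_force: [-0.1, 0.4, -0.7]
opening: 55.6
grip_force: 0.0
```

View pics/w6.png

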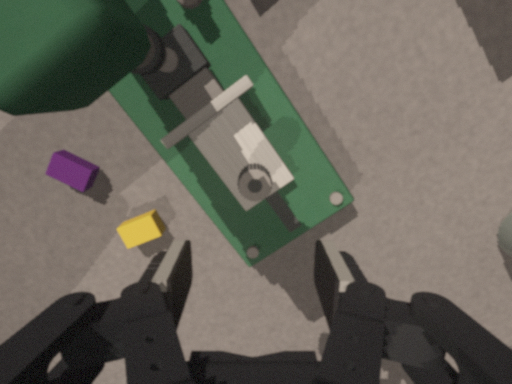

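The fence (208,110), gauge (193,91) and anvil (178,63) are in line with no visible gap. The screw is released and the gripper is clear. Handing in.

```bash
python3 -c "
from workcell import workorder
print(workorder.hand_in())"
```

```text
the job is handed in; nothing more can be done
None
```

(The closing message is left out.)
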